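# Steady a rocking slide warmer with a wedge

### The arm

A 6-joint arm with a two-finger parallel gripper is mounted at the origin on a cart in front of the work surface, level with it; the furniture and walls round the work are solid. World frame = base frame: x ahead of the robot, y to its left, z up, the work surface at z = 0. Lengths are in m, angles in rad, forces in N, time in s.
With the tool pointing down it reaches from about 0.35 to 0.95 m from the base axis. Payload 17.4 kg.
Tool frame: the origin (TCP) lies on the centre line of the jaws, within the pads' length; the fingertips stand 11 mm ahead of it and the grasp point (between the pads) lies 8 mm behind it; z points along the fingers, y is the line along which they close (so a half turn about z gives the same grasp; the last joint's range is limited). The gripper opens to 93 mm and grips with 3 to 60 N. Pads are 15 mm wide; open, the fingers measure 128 mm over their backs; the gripper's body (75 mm by 188 mm) begins 65 mm behind the grasp point.
Start: joints at [1.299, 0.116, 1.442, -0, 1.584, -0.038], TCP at [0.156, 0.657, 0.19] pointing down, gripper open.
Joint ranges: [-2.83, 2.83], [-0.83, 2.19], [0.07, 2.5], [-1.14, 4.28], [0.01, 3], [-2.97, 2.97]. Speed limits (rad/s): [1.89, 1.89, 2.22, 3.14, 3.14, 3.14].

### API

Orientations are given as [roll, pitch, yaw] about the fixed x, y, z axes, in that order (R = Rz(yaw) Ry(pitch) Rx(roll)).
In Python, from station import ctrl, camera, get_calibration gives the robot as it stands.
- The arm moves only by the tool send_rows, never from a script. Its argument "moves" is text: rows parted by semicolons, each of 7 numbers parted by spaces: the opening, from 0 (shut) to 1 (fully open), then the shift along the tool's x, y, z in cm, then the turn, a rotation vector about the tool's x, y, z in degrees. In form: gripper tx ty tz rx ry rz; .... A call has 1 to 12 rows; each row is the pose to reach, as a shift and turn from the pose commanded when the call began, along the tool's axes at that moment; what a row does not reach only later rows make up. A row lasts 1/12 s, in which the tool goes at most 41.7 mm and 7.16 degrees, less where a joint would pass 70% of its speed; a pose out of reach is approached as far as the arm can. A call with a gripper value outside its range is refused whole. The fingers move at their own pace and stop on an object; "grip_force" is the grip in N (left out, the last holds). Time passes only in rows, so rows that repeat a pose let the fingers close. It gives the time, the measured TCP pose, the force, the opening and the grip force at its end, in the units of the state.
- ctrl.get_state(): the state, without advancing time (a new reading comes with each control period).
- camera(name): name is "scene" or "side" or "wrist"; returns the picture (400x640x3 uint8, blue, green, red); there is no depth.
- get_calibration(name): a dict with "intrinsics" (3x3 intrinsics, pixels), "k1" (the pictures are not rectified: a ray, as slopes to the right and down, at radius r is drawn at 1 + k1 r^2 times it, then the intrinsics apply), "view" (4x4, takes a point from world to camera coordinates). Camera axes: x right, y down, z forward; pixel columns grow to the right and rows downward; lengths in m; the calibration is good to about 2 mm. A picture is of the moment at which its call begins: read the wrist's pose just before it. get_calibration takes no time and is no camera call; for the wrist camera it gives the pose at the moment of the call.
- ctrl.close_job(): hands the job in; it is judged then, once.
The state is a dict: "time": time; "joints": joint angles; "qvel": joint speeds; "joint_efforts": joint torques, N m; "eef_pos": TCP position; "tool_rot": TCP orientation; "ft_force": force on the tool from outside, world axes, zero at the start; "moment": the same for the moment, N m; "finger_gap": finger opening in m; "grasp_force": force on a finger pad.
Only numpy, scipy, OpenCV 4.12 (cv2) and the standard library are available. Lean on these libraries where they do the work, as an engineer would, in place of code of your own. Each camera call takes 0.05 s, during which the arm holds its last target. There are 200 camera calls.

### The job

The slide warmer on the desk rocks, because the screw foot at the front-left corner is too short to reach the desk. With your fingertips, slide the orange wedge, thin end first, under that foot until it is just snug, with the other three feet still standing on the desk; then press down firmly on the plate above that foot to feel that the corner no longer dips (push the wedge a little further if it does), and take your hand away. Pick nothing up, and leave the warmer, its tray of slides, the coverslip box and the forceps where they are.

Things in the scene. Friction and masses are not known exactly. Their poses are not given: they have to be found in the camera images.
- warmer: slide warmer: loose white box with dark metal top plate, 1.0 to 1.6 kg, 180 (x) x 230 (y) x 60 mm high, its underside 24 mm above the desk. Origin: middle of its outline at desk level; +x to its back, +y to its left (seen from its control panel), z up. It stands level on three of its four feet (x = +-70, y = +-95 mm); 1 to 2 N on the plate above the front-left foot tips it down there
- wedge: loose orange plastic wedge, 60 g, 100 mm long, 45 mm wide, 2 mm thick at the thin end rising evenly to 20 mm at the back. Origin: centre of its underside; +x to the thin end. Lies flat left of the warmer, thin end towards the short foot, 13 to 48 mm from the housing's side, up to 12 mm and 0.15 rad out of line. It stays where it is left
- wedge_tip (a point): middle of the wedge's thin end, on the desk
- wedge_back (a point): centre of the wedge's upright back face (45 x 20 mm), 10 mm above the desk: the face to push. It slides with about 0.3 N; once it meets the foot the resistance climbs within a few mm, and 2 to 3 N means snug. Pushed on with 4 to 8 N (weight and friction differ) it jacks the corner up, so that another foot leaves the desk, and shoves the warmer round
- foot_front_left (a point): point straight below the axis of the short foot, at the level of the other feet's undersides (desk level while the warmer is level), 20 mm inside the housing's left side. The foot has a rubber pad 24 mm wide, domed underneath (12 mm radius), and hangs 5 to 10 mm above this point: how far differs each time
- foot_front_right (a point): underside of the front-right foot, a good one
- foot_back_left (a point): underside of the back-left foot, a good one
- foot_back_right (a point): underside of the back-right foot, a good one
- test_spot (a point): point on the top plate, 60 mm above the desk, straight above the short foot, 20 mm from two edges: where to press for the test
- slide_tray: flat aluminium tray with four stained slides, 100 x 134 x 9 mm, 150 g, lying loose on the warmer's plate, at least 40 mm clear of the test spot. Origin: centre of its underside
- coverslips: small blue and white box of cover glasses, 35 x 35 x 22 mm, standing on the desk to the left of the warmer, beyond the wedge. Origin: centre of its underside
- forceps: steel forceps, 124 mm long (y), 15 mm wide, 9 mm high, lying on the desk in front of the warmer. Origin: centre of its underside
- monitor: fixed computer monitor behind the warmer and the wedge, turned. Origin: centre of its round base (240 mm wide, 19 mm high) on the desk; the screen spans y = +-200 mm, x = -50 to +30 mm, from 94 to 436 mm above the desk. Keep hand and arm clear of it, also when swinging in from the start pose beyond its left edge
Not all that is in view belongs to the job. What is shaped like the wedge but brown is not meant.

How it is judged:
On the way, in this order (a step that is already met when the one before it is completed fails the run):
1. the wedge's thin end has gone in below the short foot and the wedge bears against the foot (contact force between wedge and warmer above 0.2 N and y of wedge_tip in the frame of warmer below 0.088 m), for 0.2 s.
2. the fingers press on the warmer at the test spot with more than 3 N and the corner, carried by the wedge, stays up (dips less than 1.5 mm) (contact force between the fingers and warmer above 3 N and horizontal distance between the grasp point and test_spot below 0.06 m and height (world z) of the grasp point above 0.06 m and contact force between wedge and warmer above 2 N and height (world z) of foot_front_left above -0.0015 m), for 0.2 s.
At the end, for the whole second after the job is handed in: The wedge lies flat on the desk with its thin end below the short foot and bears against that foot; the warmer stands level and still: each of the other three feet is less than 1.5 mm off the desk and the wedged corner is within 1.5 mm of level; the tray is still on the plate (contact force between wedge and warmer above 0.1 N and y of wedge_tip in the frame of warmer below 0.088 m and height (world z) of wedge below 0.003 m and height (world z) of foot_front_left between -0.0015 and 0.0015 m and height (world z) of each of foot_front_right, foot_back_left, foot_back_right below 0.0015 m and z of slide_tray in the frame of warmer above 0.057 m and linear speed of each of warmer, wedge below 0.005 m/s); the robot touches nothing.
It fails at once if the wedge is lifted off the desk or stood on end (height (world z) of wedge above 0.008 m or angle between wedge's own z axis and vertical above 0.25 rad).
It fails at once if the warmer is lifted or tipped up (height (world z) of warmer above 0.012 m or angle between warmer's own z axis and vertical above 0.14 rad).
It fails at once if the warmer is shoved more than 15 mm out of its place (distance of warmer from where it was at the start of the episode above 0.015 m).
It fails at once if the slide tray is shifted more than 20 mm (distance of slide_tray from where it was at the start of the episode above 0.02 m).
It fails at once if the coverslip box or the forceps are moved more than 15 mm (distance of any of coverslips, forceps from where it was at the start of the episode above 0.015 m).
It also fails if it takes over 45 s, if anything falls off the work surface, if the arm or the gripper's body presses on something with over 40 N, if the wrist force passes 120 N, or if a joint passes its speed limit or range.

## Working session

There is one attempt and no reset: what is moved stays moved. The work goes in short steps, Python scripts to look and compute and a tool call to move; the robot and the scene stay as the last step left them, time stands still between calls to the robot, and variables do not carry over. Pictures are saved under pics/ and viewed, at most 10 in all, crops included, and the job is handed in when it is done.

Besides the shell and the picture viewer there is one more tool, called after "Emit:" as name(argument=value, ...), one argument or row to a line, values as JSON. send_rows: Moves the arm, as the interface text tells. Its arguments: {"type":"object","properties":{"moves":{"type":"string"},"grip_force":{"type":"number"}},"required":["moves"]}

```bash
mkdir -p pics; cat > h.py <<'E'
import numpy as np,cv2
from station import ctrl,camera,get_calibration
def ray(c,u,v):
    K=np.array(c['intrinsics']);d=cv2.undistortPoints(np.array([[[u,v]]],float),K,np.array([c['k1'],0,0,0.]))[0,0]
    V=np.array(c['view']);R=V[:3,:3];return -R.T@V[:3,3],R.T@np.array([d[0],d[1],1])
def onz(c,u,v,z=0):
    o,d=ray(c,u,v);return o+d*(z-o[2])/d[2]
def proj(c,P):
    V=np.array(c['view']);r,_=cv2.Rodrigues(V[:3,:3])
    return cv2.projectPoints(np.array(P,float).reshape(-1,1,3),r,V[:3,3],np.array(c['intrinsics']),np.array([c['k1'],0,0,0.]))[0][:,0]
E
python3 - <<'E'
from h import *
s=ctrl.get_state();print(s)
for n in ['scene','side','wrist']:
    print(n,get_calibration(n)['view']);cv2.imwrite(f'pics/{n}0.png',camera(n))
E
```

```text
{'time': 0.0, 'joints': array([ 1.29915640e+00,  1.16512325e-01,  1.44227039e+00, -4.13843984e-07,
        1.58403388e+00, -3.78295152e-02]), 'qvel': array([-0.00104877, -0.00085382, -0.00178959,  0.00063906, -0.0003934 ,
        0.00219363]), 'joint_efforts': array([-1.71485728e-03, -7.21260810e+01, -6.22579336e+01,  7.79297319e-02,
        2.39652843e-02, -1.29718028e-04]), 'eef_pos': array([0.15634896, 0.65638553, 0.18918427]), 'tool_rot': array([-3.14036958e+00, -4.58763806e-05,  2.90778221e+00]), 'ft_force': array([-0.62579837,  0.25054   , -0.30911057]), 'moment': array([ 0.00290248,  0.00721631, -0.04644288]), 'grasp_force': 0.0, 'finger_gap': 0.09292940101939094}
scene [[ 5.01931340e-01 -8.64907468e-01  3.31592294e-05 -2.39783375e-01]
 [-5.55484768e-01 -3.22393597e-01 -7.66484860e-01  3.80030241e-01]
 [ 6.62949171e-01  3.84704354e-01 -6.42262374e-01  6.83640422e-01]
 [ 0.00000000e+00  0.00000000e+00  0.00000000e+00  1.00000000e+00]]
side [[-0.89929018 -0.43697463 -0.01817532  0.52389727]
 [-0.14438813  0.33586391 -0.9307779   0.1503135 ]
 [ 0.41283077 -0.83441513 -0.36513306  0.74998985]
 [ 0.          0.          0.          1.        ]]
wrist [[ 0.23176354  0.97277105 -0.00146704 -0.67350252]
 [ 0.93504089 -0.22235784  0.27614401 -0.03337784]
 [ 0.26829869 -0.06537185 -0.96111515  0.39143832]
 [ 0.          0.          0.          1.        ]]
```

View pics/scene0.png

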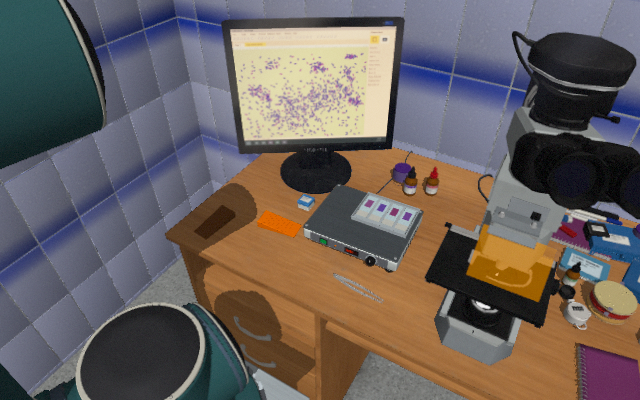

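View pics/side0.png

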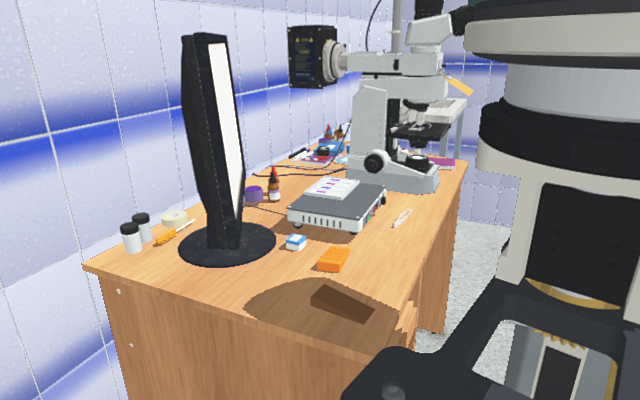

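The orange wedge is at (280,223) in scene and (333,260) in side. The brown, wedge-shaped decoy is at (213,222) and (342,300). The task asks for the orange one, which lies left of the warmer (365,228). I'll confirm with one enlarged crop of each view.

```bash
python3 - <<'E'
import cv2
a=cv2.imread('pics/scene0.png')[170:300,240:430];cv2.imwrite('pics/c1.png',cv2.resize(a,None,fx=4,fy=4,interpolation=cv2.INTER_CUBIC))
a=cv2.imread('pics/side0.png')[160:290,270:420];cv2.imwrite('pics/c2.png',cv2.resize(a,None,fx=4.5,fy=4.5,interpolation=cv2.INTER_CUBIC))
E
```

```text
(no output)
```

View pics/c1.png

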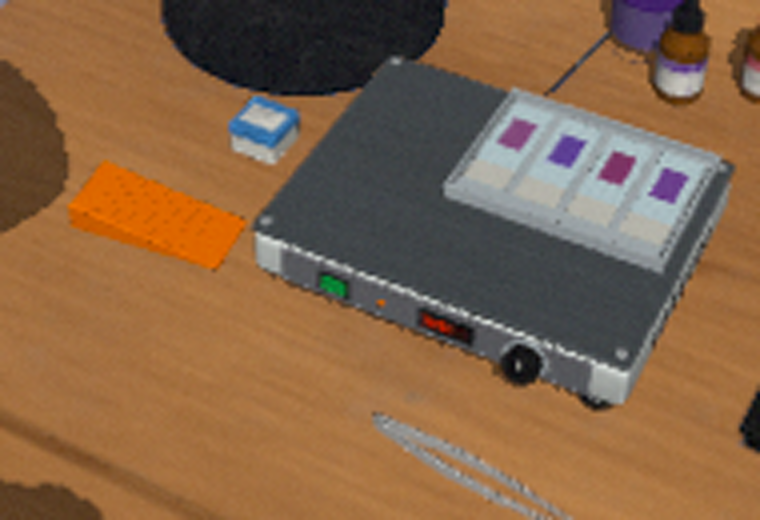

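View pics/c2.png

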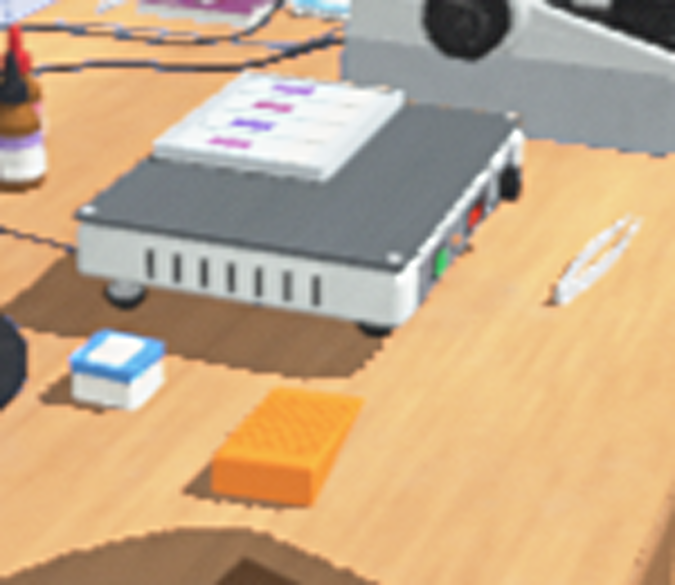

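The crop confirms the orange wedge, with its thin end towards the warmer's front-left corner. In scene its thin-end corners are at about (294,237) and (301,226). The housing's front-left top corner is at about (304,227). Next I'll fit both poses from the corners in both views.

```bash
cat > fit.py <<'E'
from h import *
from scipy.optimize import least_squares
S=lambda p:(np.array(p)/4+[240,170]); D=lambda p:(np.array(p)/4.5+[270,160])
cs,cd=get_calibration('scene'),get_calibration('side')
def fit(obs,x0,n):
    def res(x):
        c,s=np.cos(x[2]),np.sin(x[2]);r=[]
        for cal,l,px in obs:
            P=[x[0]+c*l[0]-s*l[1],x[1]+s*l[0]+c*l[1],l[2]];r+=list(proj(cal,[P])[0]-px)
        return np.array(r)
    o=least_squares(res,x0,loss='soft_l1');print(n,o.x.round(4),'res',res(o.x).reshape(-1,2).round(1).tolist());return o.x
W=[.09,.115,.06]
p0=onz(cs,*S((480,230)),.06);print(p0)
a0=onz(cs,*S((390,57)),.06)-onz(cs,*S((255,228)),.06);print(a0)
w=fit([(cs,(-.09,.115,.06),S((255,230))),(cs,(.09,.115,.06),S((388,57))),(cs,(.09,-.115,.06),S((733,165))),(cs,(-.09,-.115,.06),S((632,372))),
 (cd,(.09,.115,.06),D((78,214))),(cd,(-.09,.115,.06),D((405,268))),(cd,(-.09,-.115,.06),D((522,135)))],[*p0[:2],np.arctan2(a0[1],a0[0])],'warmer')
g0=onz(cs,*S((155,215)));h=.0225
g=fit([(cs,(-.05,h,.02),S((72,205))),(cs,(-.05,-h,.02),S((72,205))),][:0]+[
 (cs,(-.05,-h,.02),S((72,205))),(cs,(-.05,-h,0),S((70,226))),(cs,(-.05,h,.02),S((105,162))),(cs,(.05,-h,0),S((215,269))),(cs,(.05,h,.002),S((246,222))),
 (cd,(-.05,h,.02),D((213,463))),(cd,(-.05,-h,.02),D((310,470))),(cd,(-.05,h,0),D((213,493))),(cd,(-.05,-h,0),D((307,505))),(cd,(.05,h,.002),D((276,388))),(cd,(.05,-h,.002),D((363,399)))],[*g0[:2],w[2]-np.pi/2],'wedge')
def T(x,l): c,s=np.cos(x[2]),np.sin(x[2]);return np.array([x[0]+c*l[0]-s*l[1],x[1]+s*l[0]+c*l[1]])
f=T(w,(-.07,.095));tip=T(g,(.05,0));back=T(g,(-.05,0))
c,s=np.cos(w[2]),np.sin(w[2])
L=lambda p:np.array([[c,s],[-s,c]])@(p-w[:2])
print('foot',f,'tip',tip,'back',back,'tip in warmer',L(tip),'back',L(back),'angle out',g[2]-w[2]+np.pi/2)
print('coverslips',onz(cs,*S((262,140)),.011), 'monitor', onz(cs,316,170,0.019))
st=ctrl.get_state()
print(st['eef_pos'])
E
python3 fit.py
```

```text
[ 0.51280718 -0.07231116  0.06      ]
[0.17549448 0.00896147 0.        ]
warmer [ 0.544  -0.0681  0.0477] res [[-1.6, -0.7], [-0.0, -1.0], [0.5, -0.4], [-0.1, -0.8], [-0.2, -0.8], [1.5, -1.5], [1.3, -5.4]]
wedge [ 0.4743  0.1283 -1.4364] res [[-1.6, -0.8], [-0.2, -0.2], [-1.0, -1.4], [-0.2, 0.1], [-0.1, -0.7], [-0.4, -2.9], [0.3, -1.1], [-0.2, -0.7], [1.0, 0.1], [-0.2, -1.3], [0.6, -1.0]]
foot [0.46957906 0.0234966 ] tip [0.48095335 0.07870121] back [0.46755899 0.17780011] tip in warmer [-0.0560078   0.14959984] back [-0.06466427  0.24922446] angle out 0.0866732631940339
coverslips [0.5630214  0.10691076 0.011     ] monitor [0.69763914 0.15609731 0.019     ]
[0.15634337 0.65646495 0.18939564]
```

```bash
python3 - <<'E'
from h import *
cs,cd=get_calibration('scene'),get_calibration('side')
from scipy.optimize import least_squares
ctr=onz(cs,316,171,.019)[:2]
# bottom edge of screen, front face x=-.05, z=.094 ; monitor yaw unknown
def res(x):
    r=[]
    for l,px in [((-.05,.2,.436),(222,19)),((-.05,-.2,.436),(404,17)),((-.05,.2,.094),(240,153)),((-.05,-.2,.094),(392,148))]:
        c,s=np.cos(x[2]),np.sin(x[2]);r+=list(proj(cs,[[x[0]+c*l[0]-s*l[1],x[1]+s*l[0]+c*l[1],l[2]]])[0]-px)
    return r
o=least_squares(res,[*ctr,.5]);x=o.x;print(x,o.cost)
c,s=np.cos(x[2]),np.sin(x[2])
for l in [(-.05,.2),(-.05,-.2)]:print(x[0]+c*l[0]-s*l[1],x[1]+s*l[0]+c*l[1])
V=np.array(get_calibration('wrist')['view']);print('cam',-V[:3,:3].T@V[:3,3])
E
```

```text
[0.73357449 0.17855519 0.57418751] 14.315004730597957
0.582962235975258 0.3193243287985305
0.8002233460823789 -0.016529225648971968
cam [0.08228186 0.67333582 0.38454639]
```

Emit:
send_rows(
  moves="0.7 -3 -3 0 0 0 5; 0.7 -6 -6 0 0 0 10; 0.7 -9 -9 0 0 0 15; 0.7 -12 -12 0 0 0 21; 0.7 -15 -15 0 0 0 27; 0.7 -18 -18 0 0 0 33; 0.7 -21 -21 0 0 0 39; 0.7 -24 -24 0 0 0 45; 0.7 -27 -27 0 0 0 51; 0.7 -30 -30 0 0 0 57; 0.7 -33 -33 0 0 0 63; 0.7 -35 -35 0 0 0 69",
  grip_force=3,
)

```text
time: 1.15
eef_pos: [0.4165, 0.2328, 0.1901]
tool_rot: [3.141, 0.0, 1.698]
ft_force: [0.6, 0.5, 0.6]
finger_gap: 0.0653
grasp_force: 0.0
```

Emit:
send_rows(
  moves="0.7 -2.5 1.5 2.5 0 0 0; 0.7 -5 3 5 0 0 0; 0.7 -7.5 4.5 7 0 0 0; 0.7 -7.5 4.5 7 0 0 0; 0.7 -7.5 4.5 7 0 0 0",
)

```text
time: 1.57
eef_pos: [0.4702, 0.1655, 0.1187]
tool_rot: [-3.139, 0.0, 1.701]
ft_force: [0.6, 0.1, 0.3]
finger_gap: 0.0648
grasp_force: 0.0
```

```bash
python3 - <<'E'
from h import *
s=ctrl.get_state();print(s['eef_pos'],s['tool_rot']);c=get_calibration('wrist')
im=camera('wrist');np.save('w1.npy',c,allow_pickle=True)
cv2.imwrite('pics/w1.png',im)
E
```

```text
[0.47015916 0.16552776 0.11865891] [-3.13907663e+00  3.70776998e-04  1.70111423e+00]
```

View pics/w1.png

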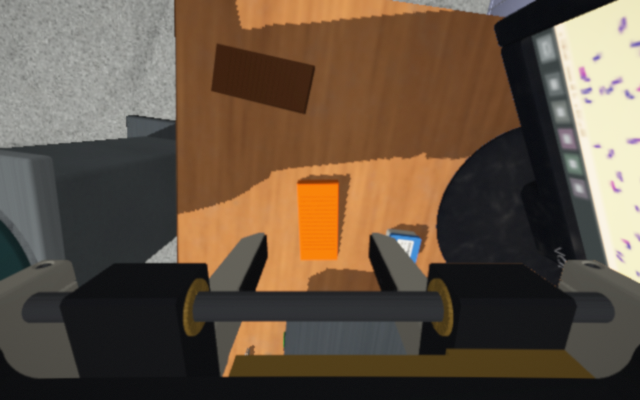

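The wrist view shows the wedge with its back top edge at about (298,182)-(338,182) and its thin end at (302,260)-(338,259). It lies centred between the fingers.

```bash
python3 - <<'E'
from h import *
c=np.load('w1.npy',allow_pickle=True).item()
im=cv2.imread('pics/w1.png');hsv=cv2.cvtColor(im,cv2.COLOR_BGR2HSV)
m=cv2.inRange(hsv,(8,200,150),(16,255,255));m[:170]=0;m[275:]=0;m[:,:285]=0;m[:,350:]=0
for r in (184,200,220,240,257):
    x=np.where(m[r])[0];print(r,x.min(),x.max(),end='; ')
y=np.where(m[:,318])[0];print(y.min(),y.max())
L,R=[x for x in (0,0)]
def e(r,z):
    x=np.where(m[r])[0];return onz(c,x.min(),r,z),onz(c,x.max()+1,r,z)
a,b=e(184,.0195);p,q=e(257,.0025);print(a,b,np.linalg.norm(a-b),p,q,np.linalg.norm(p-q))
y0,y1=y.min(),y.max()+1
print('back',onz(c,318,y0,.02),'tip',onz(c,318,y1,.002))
ax=(p+q)/2-(a+b)/2;print('heading',np.arctan2(ax[1],ax[0]))
E
```

```text
184 297 338; 200 298 338; 220 299 338; 240 300 337; 257 301 336; 183 259
[0.44691797 0.17349045 0.0195    ] [0.49140766 0.17934056 0.0195    ] 0.04487267409394799 [0.46090668 0.07981518 0.0025    ] [0.50441293 0.08556944 0.0025    ] 0.04388513177856649
back [0.46901182 0.17760607 0.02      ] tip [0.48201487 0.07826119 0.002     ]
heading -1.4277705730216819
```

Emit:
send_rows(
  moves="0.7 -1.3 0.1 3.5 0 0 0; 0.7 -1.3 0.1 7 0 0 0; 0.7 -1.3 0.1 9.5 0 0 0; 0.7 -1.3 0.1 10.3 0 0 0; 0.7 -1.3 0.1 10.3 0 0 0; 0.7 -1.3 0.1 10.3 0 0 0",
)

```text
time: 2.12
eef_pos: [0.4735, 0.1547, 0.0187]
tool_rot: [3.14, -0.0, 1.704]
ft_force: [-0.1, -0.5, 0.9]
finger_gap: 0.0652
grasp_force: 0.0
```

Emit:
send_rows(
  moves="0.4 0 0 0 0 0 0; 0.4 0 0 0 0 0 0; 0.4 0 0 0 0 0 0; 0.4 0 0 0 0 0 0; 0.4 0 0 0 0 0 0; 0.4 0 0 0 0 0 0",
  grip_force=3,
)

```text
time: 2.62
eef_pos: [0.4731, 0.1539, 0.0172]
tool_rot: [3.141, -0.0, 1.703]
ft_force: [0.2, -0.3, 0.8]
finger_gap: 0.0377
grasp_force: 0.0
```

```bash
python3 - <<'E'
from h import *
s=ctrl.get_state();print(s['eef_pos'],s['ft_force'],s['finger_gap'])
a=camera('scene')[170:280,230:380];b=camera('wrist')[150:330,180:480]
a=cv2.resize(a,None,fx=4,fy=4,interpolation=cv2.INTER_CUBIC)[:300];b=cv2.resize(b,(500,300))
cv2.imwrite('pics/w2.png',np.vstack([a[:,:500],b]))
E
```

```text
[0.47311996 0.15391872 0.01717373] [ 0.23468325 -0.30431696  0.78416096] 0.037749170514064345
```

View pics/w2.png

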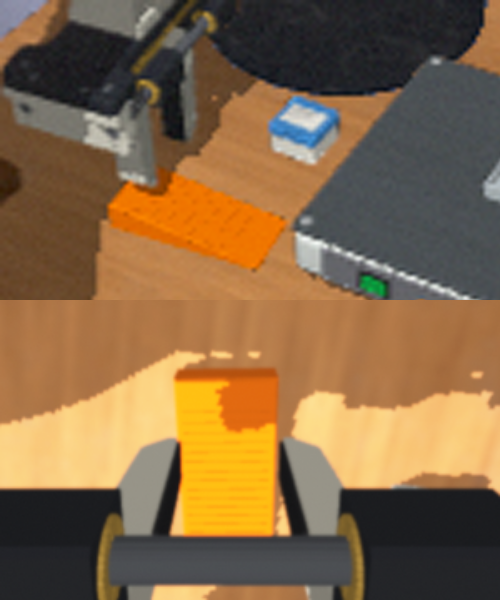

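```bash
python3 - <<'E'
from h import *
s=ctrl.get_state();cs=get_calibration('scene');c=get_calibration('wrist')
for h in (.006,.02,.04):
  for dy in (-.019,-.0365,.019,.0365):
    P=np.array([.473+dy*.99,.154+dy*.13,h]);print(h,dy,((proj(cs,[P])[0]-[230,170])*4).round(), ((proj(c,[P])[0]-[180,150])*5/3).round())
E
```

```text
0.006 -0.019 [147. 223.] [188. 120.]
0.006 -0.0365 [133. 241.] [151. 120.]
0.006 0.019 [176. 184.] [269. 120.]
0.006 0.0365 [189. 167.] [307. 120.]
0.02 -0.019 [145. 206.] [185. 131.]
0.02 -0.0365 [131. 225.] [145. 131.]
0.02 0.019 [174. 168.] [272. 131.]
0.02 0.0365 [187. 151.] [312. 131.]
0.04 -0.019 [142. 182.] [181. 149.]
0.04 -0.0365 [128. 201.] [137. 149.]
0.04 0.019 [172. 144.] [276. 150.]
0.04 0.0365 [185. 127.] [320. 150.]
```

The fingertips stand higher than the state implies: both views put them about 30 mm up, and they are not touching the wedge. I'll open and go down in small steps, watching the force.

Emit:
send_rows(
  moves="0.65 0 0 0 0 0 0; 0.65 0 0 0 0 0 0; 0.65 0 0 0 0 0 0; 0.65 0 0 0 0 0 0; 0.65 0 0 0.2 0 0 0; 0.65 0 0 0.4 0 0 0; 0.65 0 0 0.4 0 0 0",
)

```text
time: 3.3
eef_pos: [0.4727, 0.1539, 0.0124]
tool_rot: [-3.141, 0.0, 1.704]
ft_force: [0.2, 0.2, -0.1]
finger_gap: 0.0603
grasp_force: 0.0
```

```bash
python3 - <<'E'
from h import *
s=ctrl.get_state();print(s['eef_pos'],s['ft_force'],s['finger_gap'])
a=camera('scene')[170:245,230:355];b=camera('side')[195:295,260:400]
a=cv2.resize(a,None,fx=4,fy=4,interpolation=cv2.INTER_CUBIC);b=cv2.resize(b,None,fx=2.9,fy=2.9,interpolation=cv2.INTER_CUBIC)
o=np.zeros((600,500,3),np.uint8);o[:300]=a;o[300:300+b.shape[0],:b.shape[1]]=b;cv2.imwrite('pics/w3.png',o)
E
```

```text
[0.47273478 0.1538769  0.01235907] [ 0.243349    0.22993287 -0.10397013] 0.060253073148370376
```

View pics/w3.png

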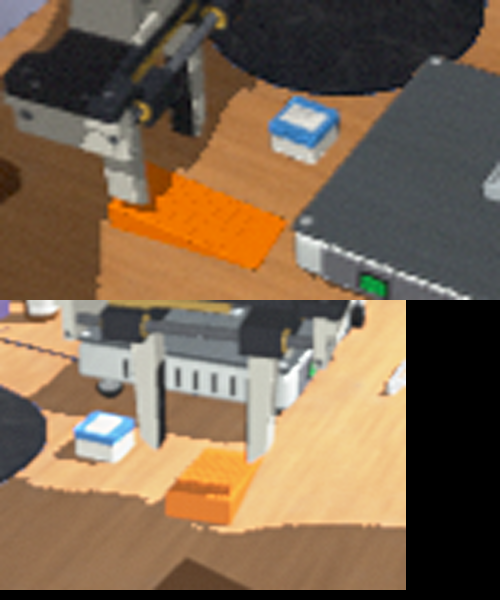

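```bash
python3 - <<'E'
from h import *
cs,cd=get_calibration('scene'),get_calibration('side')
for a,b in [((261.7,220.7),(349.7,250.2)),((277.5,203.7),(312.4,245.7))]:
    o1,d1=ray(cs,*a);o2,d2=ray(cd,*b)
    t=np.linalg.lstsq(np.c_[d1,-d2],o2-o1,rcond=None)[0];p,q=o1+d1*t[0],o2+d2*t[1];print(p,q)
E
```

```text
[0.43539289 0.14911577 0.03938415] [0.43398732 0.14920571 0.0383155 ]
[0.51032306 0.15619796 0.03359553] [0.51158192 0.15616527 0.03471387]
```

The fingertips triangulate to z≈0.036, so at this opening they retract, as linkage jaws do. I'll go 24 mm lower, watching the force, and close again.

Emit:
send_rows(
  moves="0.65 0 0 0.6 0 0 0; 0.65 0 0 1.2 0 0 0; 0.65 0 0 1.8 0 0 0; 0.65 0 0 2.2 0 0 0; 0.65 0 0 2.4 0 0 0; 0.65 0 0 2.4 0 0 0",
)

```text
time: 3.9
eef_pos: [0.4727, 0.1538, -0.0118]
tool_rot: [-3.141, 0.0, 1.704]
ft_force: [-1.3, 0.2, -0.3]
finger_gap: 0.0606
grasp_force: 0.0
```

Emit:
send_rows(
  moves="0.52 0 0 0 0 0 0; 0.48 0 0 0 0 0 0; 0.46 0 0 0 0 0 0; 0.46 0 0 0 0 0 0; 0.46 0 0 0 0 0 0; 0.46 0 0 0 0 0 0",
  grip_force=3,
)

```text
time: 4.4
eef_pos: [0.4731, 0.154, -0.0109]
tool_rot: [3.141, -0.0, 1.704]
ft_force: [0.3, -0.5, -0.4]
finger_gap: 0.0429
grasp_force: 0.0
```

Emit:
send_rows(
  moves="0.65 0 0 0 0 0 0; 0.65 0 0 0 0 0 0; 0.65 0 0 0 0 0 0; 0.65 0 0 0.3 0 0 0; 0.65 0 0 0.6 0 0 0; 0.65 0 0 0.8 0 0 0; 0.65 0 0 0.8 0 0 0",
)

```text
time: 4.98
eef_pos: [0.4727, 0.1538, -0.0197]
tool_rot: [-3.141, 0.0, 1.704]
ft_force: [-0.8, -1.2, -0.3]
finger_gap: 0.0604
grasp_force: 0.0
```

Emit:
send_rows(
  moves="0.52 0 0 0 0 0 0; 0.48 0 0 0 0 0 0; 0.45 0 0 0 0 0 0; 0.45 0 0 0 0 0 0; 0.45 0 0 0 0 0 0; 0.45 0 0 0 0 0 0",
  grip_force=3,
)

```text
time: 5.48
eef_pos: [0.4731, 0.154, -0.019]
tool_rot: [3.141, -0.0, 1.703]
ft_force: [-0.2, -0.4, 0.2]
finger_gap: 0.045
grasp_force: 3.0
```

```bash
python3 - <<'E'
from h import *
s=ctrl.get_state();print(s['eef_pos'],s['ft_force'],s['finger_gap'])
a=camera('scene')[170:245,230:355];b=camera('side')[195:295,260:400];w=camera('wrist')[150:350,160:480]
a=cv2.resize(a,None,fx=3.2,fy=3.2,interpolation=cv2.INTER_CUBIC);b=cv2.resize(b,None,fx=2.8,fy=2.8,interpolation=cv2.INTER_CUBIC);w=cv2.resize(w,(480,300))
o=np.zeros((600,800,3),np.uint8);o[:240,:400]=a;o[:280,405:405+b.shape[1]]=b[:,:395];o[300:,:480]=w;cv2.imwrite('pics/w4.png',o)
E
```

```text
[ 0.47307363  0.15396197 -0.01897946] [-0.24678112 -0.39914479  0.2027292 ] 0.0449776992558653
```

View pics/w4.png

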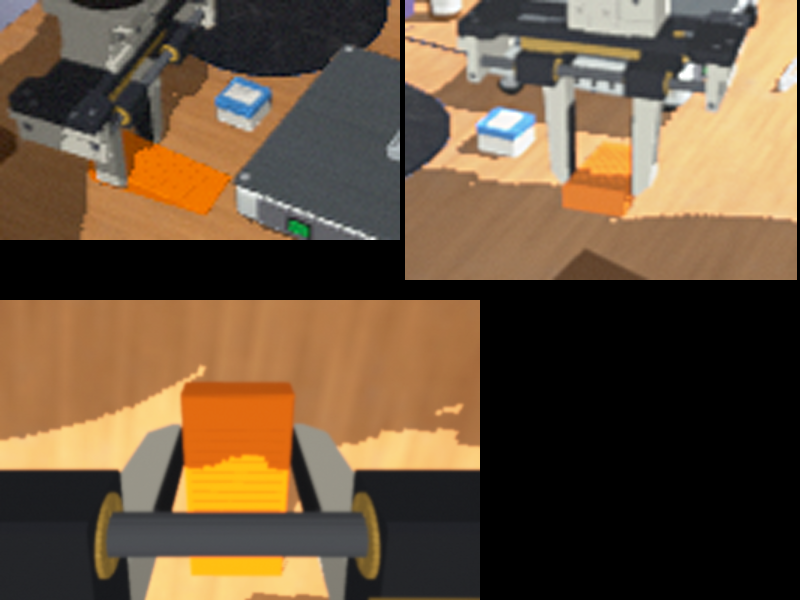

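The wedge is held at 45.0 mm with 3 N. I'll drag it into line with the foot (about -8 mm in x, 4.9° turn) and 35 mm closer, flat on the desk.

Emit:
send_rows(
  moves="0.45 0 -0.3 0 0 0 1.2; 0.45 0 -0.6 0 0 0 2.5; 0.45 0 -0.9 0 0 0 3.8; 0.45 -0.4 -1 0 0 0 4.9; 0.45 -1.2 -1.1 0 0 0 4.9; 0.45 -2 -1.2 0 0 0 4.9; 0.45 -2.8 -1.2 0 0 0 4.9; 0.45 -3.3 -1.3 0 0 0 4.9; 0.45 -3.4 -1.3 0 0 0 4.9; 0.45 -3.4 -1.3 0 0 0 4.9; 0.45 -3.4 -1.3 0 0 0 4.9; 0.45 -3.4 -1.3 0 0 0 4.9",
)

```text
time: 6.63
eef_pos: [0.4647, 0.1185, -0.019]
tool_rot: [3.142, 0.0, 1.618]
ft_force: [0.1, -1.3, 2.7]
finger_gap: 0.0447
grasp_force: 3.0
```

```bash
cat > meas.py <<'E'
from h import *
from scipy.optimize import least_squares
s=ctrl.get_state();print(s['eef_pos'],s['tool_rot'],s['ft_force'].round(2),s['finger_gap'])
c=get_calibration('wrist');im=camera('wrist');hsv=cv2.cvtColor(im,cv2.COLOR_BGR2HSV)
m=cv2.inRange(hsv,(5,190,120),(18,255,255));m[:150]=0;m[:,:270]=0;m[:,370:]=0;m[285:]=0
cols=[np.where(m[:,k])[0] for k in range(310,330)]
y0=np.median([k.min() for k in cols if len(k)])
print('top row',y0,onz(c,319,y0,.02))
rs=[]
for r in range(int(y0)+1,int(y0)+30,4):
    x=np.where(m[r])[0]
    if len(x): rs.append((r,x.min(),x.max()+1))
print(rs)
E
python3 meas.py
```

```text
[ 0.46472038  0.11851375 -0.0190186 ] [3.14153138e+00 2.24912849e-04 1.61803967e+00] [ 0.11 -1.33  2.66] 0.04473960395415313
top row 205.0 [0.46457623 0.1474819  0.02      ]
[(206, np.int64(283), np.int64(354)), (210, np.int64(282), np.int64(355)), (214, np.int64(281), np.int64(357)), (218, np.int64(281), np.int64(356)), (222, np.int64(281), np.int64(356)), (226, np.int64(281), np.int64(356)), (230, np.int64(282), np.int64(356)), (234, np.int64(282), np.int64(355))]
```

Emit:
send_rows(
  moves="0.6 0 0 0 0 0 0; 0.6 0 0 0 0 0 0; 0.6 0 0 0 0 0 0; 0.6 0 0 -2 0 0 0; 0.6 0 0 -4 0 0 0; 0.3 2.5 0 -4 0 0 0; 0 4.8 0 -4 0 0 0; 0 4.8 0 -4 0 0 0; 0 4.8 0 -4 0 0 0; 0 4.8 0 -4 0 0 0; 0 4.8 0 -4 0 0 0; 0 4.8 0 -4 0 0 0",
)

```text
time: 7.68
eef_pos: [0.4624, 0.1659, 0.0208]
tool_rot: [-3.141, 0.0, 1.617]
ft_force: [-0.6, 0.2, -0.2]
finger_gap: 0.0138
grasp_force: 0.0
```

```bash
python3 meas.py; python3 - <<'E'
from h import *
a=camera('scene')[150:250,220:370];b=camera('side')[175:305,250:420]
a=cv2.resize(a,None,fx=5,fy=5,interpolation=cv2.INTER_CUBIC)[:300,:400] if 0 else cv2.resize(a,(600,400),interpolation=cv2.INTER_CUBIC)
np.save('a.npy',a);cv2.imwrite('pics/sraw.png',camera('scene'));cv2.imwrite('pics/draw.png',camera('side'))
b=cv2.resize(cv2.imread('pics/draw.png')[185:285,270:400],None,fx=3,fy=3,interpolation=cv2.INTER_CUBIC);a=cv2.resize(cv2.imread('pics/sraw.png')[160:260,230:360],None,fx=3,fy=3,interpolation=cv2.INTER_CUBIC)
w=cv2.resize(cv2.imread('pics/draw.png'),(1,1))
cv2.imwrite('pics/w5.png',np.hstack([a,b]))
E
```

```text
[0.46236806 0.16585847 0.020804  ] [-3.14137224e+00  1.54308051e-04  1.61729004e+00] [-0.59  0.18 -0.21] 0.013843203837627795
top row 246.0 [0.4645371  0.15050594 0.02      ]
[(247, np.int64(307), np.int64(330)), (251, np.int64(307), np.int64(330)), (255, np.int64(307), np.int64(330)), (259, np.int64(306), np.int64(331)), (263, np.int64(305), np.int64(331)), (267, np.int64(305), np.int64(332)), (271, np.int64(305), np.int64(332)), (275, np.int64(304), np.int64(332))]
```

View pics/w5.png

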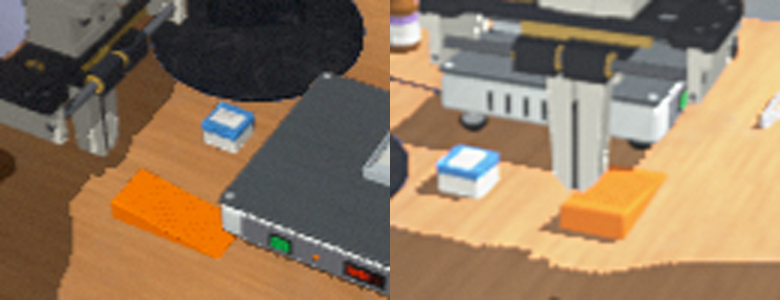

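The wedge lies in line with its tip just at the housing. The closed fingertips are at (264,211) in scene and (333,247) in side, behind its back. I'll triangulate their height.

```bash
python3 - <<'E'
from h import *
cs,cd=get_calibration('scene'),get_calibration('side')
for a,b in [((264,211),(333.3,247.7))]:
    o1,d1=ray(cs,*a);o2,d2=ray(cd,*b)
    t=np.linalg.lstsq(np.c_[d1,-d2],o2-o1,rcond=None)[0];p,q=o1+d1*t[0],o2+d2*t[1];print(p,q)
S=lambda p:np.array(p)/3+[230,160];D=lambda p:np.array(p)/3+[270,185]
print('back top mid', (onz(cs,*S((112,207)),.02)+onz(cs,*S((140,170)),.02))/2, (onz(cd,*D((172,203)),.02)+onz(cd,*D((235,209)),.02))/2)
for q in [(112,207),(140,170)]:print(onz(cs,*S(q),.02))
print('tip', onz(cs,*S((218,257)),0))
print('tips',[onz(cd,*D(q),.02) for q in ((172,203),(235,209))])
E
```

```text
[0.4627319  0.16202184 0.04334791] [0.46318206 0.16200091 0.04371537]
back top mid [0.45794988 0.13682534 0.02      ] [0.46252063 0.14110413 0.02      ]
[0.43445342 0.13397372 0.02      ]
[0.48144635 0.13967696 0.02      ]
tip [ 4.46591561e-01  4.21300524e-02 -1.11022302e-16]
tips [array([0.48333537, 0.14593358, 0.02      ]), array([0.4417059 , 0.13627468, 0.02      ])]
```

```bash
python3 - <<'E'
from h import *
c=np.load('w1.npy',allow_pickle=True).item()
V=np.array(c['view']);cam=-V[:3,:3].T@V[:3,3];print('cam w1',cam, 'rel eef',cam-[.4702,.1655,.1187])
tx=np.array([np.cos(1.701),np.sin(1.701),0])
for u,v in [(267,236),(370,236),(250,240),(385,240)]:
    o,d=ray(c,u,v);t=((np.array([.4702,.1655,0])-o)@tx)/(d@tx);print(o+d*t)
c=get_calibration('wrist');V=np.array(c['view']);cam=-V[:3,:3].T@V[:3,3];s=ctrl.get_state();print('cam now rel',cam-s['eef_pos'])
# gripped pose: width at rows using current cal shifted to that pose
c2=dict(c);V2=V.copy();R=V[:3,:3];cam2=cam-s['eef_pos']+[.4647,.1185,-.019];V2[:3,3]=-R@cam2;c2['view']=V2
for dz in (0,.02,.035):
    V3=V2.copy();V3[:3,3]=-R@(cam2+[0,0,dz]);c2['view']=V3
    a,b=onz(c2,281,214,.019),onz(c2,356,214,.019);print(dz,np.linalg.norm(a-b),onz(c2,319,205,.02))
E
```

```text
cam w1 [0.46122169 0.24068406 0.31378962] rel eef [-0.00897831  0.07518406  0.19508962]
[0.4361668  0.16104354 0.13510247]
[0.5060706  0.17019706 0.1349262 ]
[0.42620061 0.15973852 0.14184126]
[0.51472479 0.17133028 0.14162042]
cam now rel [-0.00304392  0.07560261  0.19515136]
0 0.044109082859114676 [0.46457292 0.14745741 0.02      ]
0.02 0.04972266253614146 [0.46494651 0.14148305 0.02      ]
0.035 0.05393284729391159 [0.4652267  0.13700228 0.02      ]
```

The state and the cameras agree with each other; the physical fingertips simply end about 23 mm short of the reported TCP. I'll shut the fingers and go down 36 mm behind the wedge.

Emit:
send_rows(
  moves="0 0 0 0.8 0 0 0; 0 0 0 1.6 0 0 0; 0 0 0 2.4 0 0 0; 0 0 0 3.2 0 0 0; 0 0 0 3.6 0 0 0; 0 0 0 3.6 0 0 0; 0 0 0 3.6 0 0 0; 0 0 0 3.6 0 0 0",
)

```text
time: 8.6
eef_pos: [0.4626, 0.1665, -0.0148]
tool_rot: [3.141, -0.0, 1.618]
ft_force: [0.5, -0.9, 0.1]
finger_gap: 0.0006
grasp_force: 0.0
```

Emit:
send_rows(
  moves="0 -0.8 0 0 0 0 0; 0 -1.4 0 0 0 0 0; 0 -1.9 0 0 0 0 0; 0 -2.4 0 0 0 0 0; 0 -2.9 0 0 0 0 0; 0 -3.4 0 0 0 0 0; 0 -3.9 0 0 0 0 0; 0 -4.3 0 0 0 0 0; 0 -4.6 0 0 0 0 0; 0 -4.6 0 0 0 0 0; 0 -4.6 0 0 0 0 0",
)

```text
time: 9.52
eef_pos: [0.4645, 0.1204, -0.0151]
tool_rot: [-3.142, 0.0, 1.618]
ft_force: [0.7, 0.7, 0.5]
finger_gap: 0.0007
grasp_force: 0.0
```

```bash
cat > f.py <<'E'
from h import *
F=[];M=[]
for i in range(8):
    camera('side');s=ctrl.get_state();F.append(s['ft_force']);M.append(s['moment'])
print('F',np.mean(F,0).round(2),'sd',np.std(F,0).round(2),'M',np.mean(M,0).round(3),s['eef_pos'].round(4),s['time'])
E
python3 f.py
```

```text
F [-0.54  0.14 -0.17] sd [0.41 0.4  0.55] M [-0.068  0.056 -0.015] [ 0.4645  0.1206 -0.0151] 9.9167
```

Emit:
send_rows(
  moves="0 -0.2 0 0 0 0 0; 0 -0.4 0 0 0 0 0; 0 -0.6 0 0 0 0 0; 0 -0.8 0 0 0 0 0; 0 -0.8 0 0 0 0 0",
)

```text
time: 10.33
eef_pos: [0.465, 0.1121, -0.015]
tool_rot: [3.142, 0.0, 1.618]
ft_force: [-0.4, 0.4, -0.6]
finger_gap: 0.0005
grasp_force: 0.0
```

```bash
python3 f.py
```

```text
F [ 0.17 -0.14  0.22] sd [0.53 0.24 0.44] M [-0.072  0.07  -0.006] [ 0.4649  0.1125 -0.0151] 10.7333
```

Emit:
send_rows(
  moves="0 -0.2 0 0 0 0 0; 0 -0.4 0 0 0 0 0; 0 -0.4 0 0 0 0 0",
)

```text
time: 10.98
eef_pos: [0.4651, 0.1082, -0.0151]
tool_rot: [-3.142, 0.0, 1.618]
ft_force: [0.5, -1.7, -1.0]
finger_gap: 0.0004
grasp_force: 0.0
```

```bash
python3 f.py
```

```text
F [-0.09  0.05 -0.1 ] sd [0.54 0.25 0.5 ] M [-0.059  0.054  0.017] [ 0.4651  0.1086 -0.0151] 11.3833
```

```bash
cat > chk.py <<'E'
from h import *
s=ctrl.get_state();e=s['eef_pos']
for n in ('scene','side'):
    c=get_calibration(n);im=camera(n);hsv=cv2.cvtColor(im,cv2.COLOR_BGR2HSV)
    m=cv2.inRange(hsv,(5,190,80),(18,255,255))
    if n=='scene': m[:205]=0;m[260:]=0;m[:,:245]=0;m[:,305:]=0
    else: m[:225]=0;m[280:]=0;m[:,:300]=0;m[:,370:]=0
    ys,xs=np.where(m>0);print(n,'box',xs.min(),xs.max(),ys.min(),ys.max(),len(xs))
    d=np.array([.0477,-.9989,0]);w=np.array([.9989,.0477,0])
    b=np.array([e[0],e[1],0])+.0085*d
    P=[b+w*k*.0225+[0,0,z] for k in(-1,1) for z in (0,.02)]+[b+d*.1+w*k*.0225 for k in (-1,1)]
    print(' pred back(near lo,hi; far lo,hi), tip',proj(c,P).round(1).tolist())
E
python3 chk.py
```

```text
scene box 283 304 222 246 360
 pred back(near lo,hi; far lo,hi), tip [[281.9, 237.9], [281.4, 232.0], [291.5, 226.3], [291.1, 220.5], [318.6, 252.1], [327.4, 239.7]]
side box 335 364 234 253 136
 pred back(near lo,hi; far lo,hi), tip [[354.2, 254.9], [354.4, 246.4], [334.0, 251.1], [334.0, 242.7], [367.7, 234.8], [349.1, 231.7]]
```

Emit:
send_rows(
  moves="0 -0.2 0 0 0 0 0; 0 -0.4 0 0 0 0 0; 0 -0.4 0 0 0 0 0",
)

```text
time: 11.73
eef_pos: [0.4653, 0.1042, -0.0151]
tool_rot: [3.142, 0.0, 1.618]
ft_force: [-0.1, -0.2, 0.6]
finger_gap: 0.0008
grasp_force: 0.0
```

```bash
python3 f.py
```

```text
F [ 0.2  -0.3   0.04] sd [0.65 0.74 0.43] M [-0.085  0.057 -0.002] [ 0.4653  0.1046 -0.0151] 12.1333
```

Emit:
send_rows(
  moves="0 -0.2 0 0 0 0 0; 0 -0.3 0 0 0 0 0; 0 -0.3 0 0 0 0 0",
)

```text
time: 12.38
eef_pos: [0.4654, 0.1013, -0.0151]
tool_rot: [-3.142, 0.0, 1.618]
ft_force: [0.5, 0.7, -0.5]
finger_gap: 0.0007
grasp_force: 0.0
```

```bash
python3 f.py
```

```text
F [-0.17  0.05  0.15] sd [0.45 0.38 0.35] M [-0.077  0.051 -0.012] [ 0.4654  0.1016 -0.015 ] 12.7833
```

Emit:
send_rows(
  moves="0 -0.2 0 0 0 0 0; 0 -0.3 0 0 0 0 0; 0 -0.3 0 0 0 0 0",
)

```text
time: 13.03
eef_pos: [0.4656, 0.0984, -0.015]
tool_rot: [3.142, 0.0, 1.618]
ft_force: [0.3, 0.0, 0.8]
finger_gap: 0.0006
grasp_force: 0.0
```

```bash
python3 f.py
```

```text
F [ 0.02 -0.06  0.12] sd [0.39 0.37 0.29] M [-0.076  0.044 -0.018] [ 0.4656  0.0985 -0.0151] 13.4333
```

Emit:
send_rows(
  moves="0 -0.2 0 0 0 0 0; 0 -0.3 0 0 0 0 0; 0 -0.3 0 0 0 0 0",
)

```text
time: 13.68
eef_pos: [0.4657, 0.0954, -0.0151]
tool_rot: [-3.142, -0.0, 1.618]
ft_force: [-0.5, 0.6, -1.0]
finger_gap: 0.0006
grasp_force: 0.1
```

```bash
python3 f.py
```

```text
F [-0.18  0.19  0.04] sd [0.32 0.35 0.66] M [-0.083  0.052 -0.011] [ 0.4657  0.0955 -0.015 ] 14.0833
```

Emit:
send_rows(
  moves="0 -0.2 0 0 0 0 0; 0 -0.3 0 0 0 0 0; 0 -0.3 0 0 0 0 0",
)

```text
time: 14.33
eef_pos: [0.4659, 0.0925, -0.015]
tool_rot: [3.142, -0.0, 1.618]
ft_force: [-0.3, 2.6, 0.7]
finger_gap: 0.0003
grasp_force: 1.3
```

```bash
python3 f.py;python3 chk.py
```

```text
F [-0.12  2.34  0.04] sd [0.59 0.39 0.4 ] M [ 0.347  0.106 -0.027] [ 0.4659  0.0926 -0.015 ] 14.7333
scene box 288 304 224 246 258
 pred back(near lo,hi; far lo,hi), tip [[287.6, 240.1], [287.2, 234.2], [297.1, 228.4], [296.8, 222.5], [324.7, 254.5], [333.4, 242.0]]
side box 338 368 231 250 127
 pred back(near lo,hi; far lo,hi), tip [[356.5, 251.4], [356.7, 243.0], [336.6, 247.7], [336.7, 239.5], [369.6, 231.9], [351.3, 228.9]]
```

The force rose to 2.3 N within the last 3 mm, which is snug. I'll back away, rise and go above the test spot.

Emit:
send_rows(
  moves="0 0.4 0 0 0 0 0; 0 1.5 0 0 0 0 0; 0 2.5 0 -1 0 0 0; 0 2.5 0 -4 0 0 0; 0 2.5 0 -7 0 0 0; 0 0 0 -8.5 0 0 0; 0 -3.5 0 -8.5 0 0 0; 0 -6 0 -8.5 0 0 0; 0 -6.9 0 -8.5 0 0 0; 0 -6.9 0 -8.5 0 0 0; 0 -6.9 0 -8.5 0 0 0; 0 -6.9 0 -8.5 0 0 0",
)

```text
time: 15.83
eef_pos: [0.4691, 0.0248, 0.0701]
tool_rot: [-3.142, -0.0, 1.619]
ft_force: [0.7, -1.1, 0.1]
finger_gap: 0.0003
grasp_force: 0.0
```

```bash
python3 chk.py | grep box; python3 f.py; python3 - <<'E'
from h import *
cs,cd=get_calibration('scene'),get_calibration('side')
a=cv2.resize(camera('scene')[130:270,250:440],None,fx=2.1,fy=2.1,interpolation=cv2.INTER_CUBIC)
b=cv2.resize(camera('side')[120:270,280:440],None,fx=2.4,fy=2.4,interpolation=cv2.INTER_CUBIC)
o=np.zeros((370,800,3),np.uint8);o[:a.shape[0],:a.shape[1]]=a;o[:b.shape[0],400:400+b.shape[1]]=b;cv2.imwrite('pics/w6.png',o);print(a.shape,b.shape)
E
```

```text
scene box 288 304 224 246 261
side box 338 368 231 250 344
F [ 0.03 -0.29 -0.08] sd [0.38 0.55 0.51] M [-0.084  0.056 -0.007] [0.4691 0.0237 0.0699] 16.3333
(294, 399, 3) (360, 384, 3)
```

View pics/w6.png

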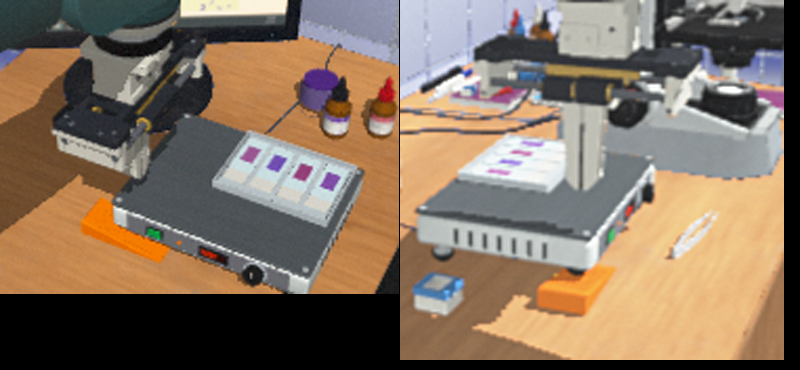

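```bash
python3 - <<'E'
from h import *
cd=get_calibration('side')
def zat(u,v,y):
    o,d=ray(cd,u,v);t=(y-o[1])/d[1];return (o+d*t)
D=lambda p:((p[0]-400)/2.4+280,p[1]/2.4+120)
for p in [(585,188),(590,97),(590,78),(590,65)]: print(p,zat(*D(p),.032))
E
```

```text
(585, 188) [0.46361765 0.032      0.09972783]
(590, 97) [0.46079249 0.032      0.18503263]
(590, 78) [0.46117662 0.032      0.20196466]
(590, 65) [0.46143597 0.032      0.21341255]
```

The hand is above the test spot, the wedge is in place and the tray is untouched. Fingertip to body measures 85 mm, as stated, so the reported TCP height is simply low. I'll go down in small steps to feel the plate.

Emit:
send_rows(
  moves="0 0 0 0.8 0 0 0; 0 0 0 1.6 0 0 0; 0 0 0 2.2 0 0 0; 0 0 0 2.4 0 0 0; 0 0 0 2.6 0 0 0; 0 0 0 2.6 0 0 0",
)

```text
time: 16.93
eef_pos: [0.4689, 0.0236, 0.0434]
tool_rot: [-3.141, -0.0, 1.618]
ft_force: [-1.2, 0.3, 0.0]
finger_gap: 0.0008
grasp_force: 0.0
```

Emit:
send_rows(
  moves="0 0 0 0.1 0 0 0; 0 0 0 0.2 0 0 0; 0 0 0 0.3 0 0 0; 0 0 0 0.3 0 0 0",
)

```text
time: 17.27
eef_pos: [0.4691, 0.0236, 0.0409]
tool_rot: [-3.142, 0.0, 1.618]
ft_force: [0.7, 0.4, -0.3]
finger_gap: 0.0004
grasp_force: 0.0
```

Emit:
send_rows(
  moves="0 0 0 0.1 0 0 0; 0 0 0 0.2 0 0 0; 0 0 0 0.2 0 0 0",
)

```text
time: 17.52
eef_pos: [0.469, 0.0236, 0.0388]
tool_rot: [-3.141, -0.0, 1.618]
ft_force: [-0.6, 0.1, 0.1]
finger_gap: 0.0007
grasp_force: 0.0
```

Emit:
send_rows(
  moves="0 0 0 0.1 0 0 0; 0 0 0 0.2 0 0 0; 0 0 0 0.2 0 0 0",
)

```text
time: 17.77
eef_pos: [0.469, 0.0236, 0.0367]
tool_rot: [-3.141, 0.0, 1.618]
ft_force: [0.6, 0.1, -0.2]
finger_gap: 0.0007
grasp_force: 0.0
```

Emit:
send_rows(
  moves="0 0 0 0.1 0 0 0; 0 0 0 0.2 0 0 0; 0 0 0 0.2 0 0 0",
)

```text
time: 18.02
eef_pos: [0.469, 0.0236, 0.0347]
tool_rot: [-3.141, -0.0, 1.618]
ft_force: [1.3, 0.2, 0.7]
finger_gap: 0.0005
grasp_force: 0.0
```

Emit:
send_rows(
  moves="0 0 0 0.1 0 0 0; 0 0 0 0.1 0 0 0",
)

```text
time: 18.18
eef_pos: [0.4691, 0.0236, 0.0338]
tool_rot: [-3.141, -0.0, 1.618]
ft_force: [-0.2, 1.1, 0.6]
finger_gap: 0.0004
grasp_force: 0.0
```

Emit:
send_rows(
  moves="0 0 0 0.1 0 0 0; 0 0 0 0.2 0 0 0; 0 0 0 0.2 0 0 0",
)

```text
time: 18.43
eef_pos: [0.469, 0.0236, 0.0317]
tool_rot: [-3.141, -0.0, 1.618]
ft_force: [-0.2, 0.7, 0.2]
finger_gap: 0.0006
grasp_force: 0.0
```

Emit:
send_rows(
  moves="0 0 0 0.1 0 0 0; 0 0 0 0.2 0 0 0; 0 0 0 0.2 0 0 0",
)

```text
time: 18.68
eef_pos: [0.4692, 0.0237, 0.0311]
tool_rot: [3.141, -0.0, 1.618]
ft_force: [-8.7, 0.6, 15.6]
finger_gap: 0.0004
grasp_force: 7.7
```

```bash
python3 f.py
```

```text
F [-8.38  0.5  15.14] sd [0.46 0.43 0.86] M [0.006 1.601 0.01 ] [0.4693 0.0237 0.0311] 19.0833
```

The plate carries 15 N with under 1 mm of movement, so the corner no longer dips. I'll rise and move clear.

Emit:
send_rows(
  moves="0 0 0 -0.1 0 0 0; 0 0 0 -0.2 0 0 0; 0 0 0 -0.3 0 0 0; 0 0 0 -0.6 0 0 0; 0 0 0 -2 0 0 0; 0 0 0 -4 0 0 0; 0 0 0 -6 0 0 0; 0 0 0 -6 0 0 0",
)

```text
time: 19.75
eef_pos: [0.4706, 0.0236, 0.0939]
tool_rot: [3.137, 0.0, 1.618]
ft_force: [0.9, 0.5, 1.6]
finger_gap: 0.0002
grasp_force: 0.0
```

```bash
python3 chk.py | grep box; python3 f.py; python3 - <<'E'
from h import *
for n,sl,old in (('scene',(slice(200,300),slice(300,440)),'pics/scene0.png'),('side',(slice(180,235),slice(280,340)),'pics/side0.png')):
    a=cv2.cvtColor(camera(n),cv2.COLOR_BGR2GRAY)[sl].astype(np.float32);b=cv2.cvtColor(cv2.imread(old),cv2.COLOR_BGR2GRAY)[sl].astype(np.float32)
    print(n,cv2.phaseCorrelate(b,a))
E
```

```text
scene box 288 304 224 246 260
side box 338 368 231 250 350
F [ 0.16 -0.12 -0.27] sd [0.32 0.34 0.46] M [-0.062  0.074 -0.001] [0.4689 0.0236 0.0895] 20.25
scene ((-0.014784532226130409, -0.03131762362323087), 0.9559938037395477)
side ((0.004613600684592711, -0.06871997035306521), 0.9823800434006585)
```

```bash
python3 -c "
from station import ctrl
print(ctrl.close_job())"
```

```text
the job is handed in; nothing more can be done
None
```

I handed the job in at about 20 s; the hand-in gave no verdict back. The orange wedge is snug under the front-left foot (about 2.3 N), a 15 N press moved the plate less than 1 mm, the wedge and warmer had not shifted afterwards, and the hand is clear.

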